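# Drag a dropped spacer out from under a slotted shelf with a rubber-footed probe

### The arm

A 6-joint arm with a two-finger parallel gripper is mounted at the origin on the work surface. World frame = base frame: x ahead of the robot, y to its left, z up, the work surface at z = 0. Lengths are in m, angles in rad, forces in N, time in s.
With the tool pointing down it reaches from about 0.325 to 0.925 m from the base axis. Payload 3.1 kg.
Tool frame: the origin (TCP) lies between the finger pads, 19 mm behind the fingertips; this is the grasp point; z points along the fingers, y is the line along which they close (so a half turn about z gives the same grasp; the last joint's range is limited). The gripper opens to 85 mm and grips with 20 to 120 N. Pads are 22 mm wide; open, the fingers measure 114 mm over their backs; the gripper's body (76 mm by 85 mm) begins 54 mm behind the grasp point. The pads swing forward as they close: fully open they stand 13 mm farther back than shut.
Start: joints at [1.076, 0.217, 1.613, -0, 1.311, -0.112], TCP at [0.233, 0.58, 0.25] pointing down, gripper open.
Joint ranges: [-2.75, 2.75], [-0.78, 2.1], [0.31, 2.55], [-1.13, 4.27], [0.13, 2.63], [-2.58, 2.58]. Speed limits (rad/s): [2.79, 2.79, 3.14, 3.14, 3.14, 3.14].

### API

Orientations are given as [roll, pitch, yaw] about the fixed x, y, z axes, in that order (R = Rz(yaw) Ry(pitch) Rx(roll)).
In Python, from cell import * gives the robot as it stands.
- The arm moves only by the shell command python3 -m jog 'ROWS' [FORCE]. ROWS is JSON, a list of rows, each a list of 7 numbers: the closure, from -1 (fully open) to 1 (shut), then the shift along the world's x, y, z in cm, then the turn, a rotation vector about the world's x, y, z in degrees. In form: [[fingers, tx, ty, tz, wx, wy, wz], ...]. A call has 1 to 20 rows; each row shifts and turns the commanded pose from where the row before left it; what a row does not reach is not made up. A row lasts 1/8 s, in which the tool goes at most 62.5 mm and 10.7 degrees, less where a joint would pass 70% of its speed; a pose out of reach is approached as far as the arm can. A call with a gripper value outside its range is refused whole. The fingers move at their own pace and stop on an object; FORCE is the grip in N (left out, the last holds). Time passes only in rows, so rows that do not move let the fingers close. It gives the time, the measured TCP pose, the force, the opening and the grip force at its end, in the units of the state.
- get_obs(): the state, without advancing time (a new reading comes with each control period).
- camera(name): name is "scene" or "top" or "wrist"; returns (picture, depth): 480x640x3 uint8, blue, green, red; 480x640 float32, m along the optical axis (not along the pixel's ray), 0 where there is no reading.
- camera_info(name): a dict with "camera_matrix" (3x3 intrinsics, pixels), "extrinsics" (4x4, takes a point from world to camera coordinates). Camera axes: x right, y up, looking along -z (the intrinsics and any distortion apply to the point x, -y, -z); pixel columns grow to the right and rows downward; lengths in m; the calibration is good to about 2 mm. The wrist camera is an equidistant fisheye: a pixel r from the principal point sees the ray r / f radians off the axis. A picture is of the moment at which its call begins: read the wrist's pose just before it. camera_info takes no time and is no camera call; for the wrist camera it gives the pose at the moment of the call.
- hand_in(): hands the job in; it is judged then, once.
The state is a dict: "time_s": time; "joint_positions": joint angles; "qd": joint speeds; "joint_efforts": joint torques, N m; "ee_pos": TCP position; "ee_rot": TCP orientation; "ft_force": force on the tool from outside, world axes, zero at the start; "moment": the same for the moment, N m; "finger_gap": finger opening in m; "gripper_force": force on a finger pad.
Only numpy, scipy, OpenCV 4.12 (cv2) and the standard library are available. Lean on these libraries where they do the work, as an engineer would, in place of code of your own. Each camera call takes 0.05 s, during which the arm holds its last target. There are 200 camera calls.

### The job

A brass spacer ring has rolled under the low slotted shelf and lies close to its back wall. Pick up the orange-handled flat probe, reach under the shelf, press its rubber pad gently (about 3 N is plenty) down on top of the ring and slide the ring steadily out through the open front until it lies flat on the open bench, wholly clear of the shelf and in front of it; then lay the probe down flat on the bench, completely out from under the shelf and not touching the ring. Touch the ring only with the probe, do not press hard on it or knock against the shelf, do not flick the ring, and leave the fan, the screwdriver and the empty power-supply case where they are.

Things in the scene. Friction and masses are not known exactly. Their poses are not given: they have to be found in the camera images.
- shelf: Low steel shelf fixed to the bench (sizes in mm): 160 deep, 270 wide, 48 high, slotted see-through deck, blue front edge. Free height under the deck 44; no floor, so things lie on the bench. Front open; side walls and back wall (3 thick) reach the bench. Origin at the middle of the open front edge; +x points out of the opening; back wall's inner face at x = -157, sides at y = +-132; z up.
- spacer: Brass ring lying flat on the slick white bench, outer diameter 28 mm, hole 10, 16 high, about 70 g. Origin at the centre of its underside, z up along its axis. It lies 2 to 8 mm from the back wall: too little to get the probe's pad down behind it. It slides easily on the bench (friction about 0.25); the rubber pad grips it.
- probe: Sizes in mm; 0.18 kg. Upright orange grip 36 (x) by 18 (y), 8 to 78 above the underside, on a foot 70 x 34 x 8; origin at its underside, z up. A grey blade, 22 wide, 3 thick, hinged at x = 30, z = 14 on a tight friction joint, runs along +x to 208; under its end a grippy rubber pad, x = 192 to 208, 22 wide, 6 thick. The blade points level or slightly up. Fingers go across the 18 width.
- probe_grip (a point): Middle of the probe's grip, 55 mm above its underside: a good place for the TCP. Axes as the probe.
- probe_nose (a point): Point of the probe 200 mm ahead of its origin, level with the foot's underside. The underside of the pad's middle is 0 to 11 mm above this point: it differs each time and the poses do not tell it, so feel for the contact. From there the force rises by 2 to 3 N per mm of lowering; the grip may turn a little in the fingers; the joint holds well past 7 N.
- fan: Black square cooling fan, 80 x 80 x 25 mm, loose on the bench; not to be disturbed. Origin at the centre of its underside.
- screwdriver: Screwdriver with a yellow handle lying on the bench; not to be disturbed. Origin on the bench below it, x along its shaft.
- psu_case: Open-topped steel power-supply case with a board in it, 150 x 140 x 85 mm, about 0.7 kg, loose on the bench; not to be disturbed. Origin at the centre of its underside.
Things that resemble listed ones, but are neither listed nor needed, are in the scene too. What is meant by the probe is not red, and is the larger of those in its own colour.

How it is judged:
On the way, in this order (a step that is already met when the one before it is completed fails the run):
1. the probe presses on the ring while the ring is still deep under the shelf (contact force between probe and spacer above 0.3 N and x of spacer in the frame of shelf below -0.1 m), for 0.2 s.
2. the ring has been slid out through the open front, clear of the shelf (x of spacer in the frame of shelf above 0.016 m and height (world z) of spacer below 0.006 m), for 0.1 s.
At the end, for the whole second after the job is handed in: The ring lies flat and still on the bench in front of the open side, its centre 16 to 350 mm out from the front edge and within 250 mm of its middle line; the probe stands flat and still on the bench, released, wholly in front of the front edge, not touching the ring (x of spacer in the frame of shelf between 0.016 and 0.35 m and y of spacer in the frame of shelf between -0.25 and 0.25 m and height (world z) of each of spacer, probe below 0.004 m and angle between spacer's own z axis and vertical below 0.1 rad and contact force between probe and spacer below 0.05 N and angle between probe's own z axis and vertical below 0.06 rad and x of probe_nose in the frame of shelf above 0.008 m and x of probe in the frame of shelf above 0.025 m and linear speed of each of spacer, probe below 0.02 m/s and angular speed of each of spacer, probe below 0.2 rad/s).
It fails at once if the probe presses on the ring with more than 7 N (contact force between probe and spacer above 7 N).
It fails at once if the probe or the arm pushes on the shelf with more than 15 N (contact force between any of probe, the arm, the fingers and shelf above 15 N).
It fails at once if the robot itself touches the ring (contact force between any of the arm, the fingers and spacer above 0.2 N).
It fails at once if the ring is flicked (faster than 0.5 m/s) (linear speed of spacer above 0.5 m/s).
It fails at once if the fan, the screwdriver or the power-supply case is moved by more than 15 mm (distance of any of fan, screwdriver, psu_case from where it was at the start of the episode above 0.015 m).
It also fails if it takes over 58 s, if anything falls off the work surface, if the arm or the gripper's body presses on something with over 40 N, if the wrist force passes 120 N, or if a joint passes its speed limit or range.

## Working session

There is one attempt and no reset: what is moved stays moved. The work goes in short steps, Python scripts to look and compute and a shell command to move; the robot and the scene stay as the last step left them, time stands still between calls to the robot, and variables do not carry over. Pictures are saved under pics/ and viewed, at most 10 in all, crops included, and the job is handed in when it is done.

```bash
mkdir -p pics
cat > h.py <<'E'
from cell import *
import numpy as np, cv2
def grab(n):
    i=camera_info(n); im,d=camera(n); return im,d,np.array(i["camera_matrix"]),np.array(i["extrinsics"])
def ray(K,E,u,v):
    p=np.array([(u-K[0,2])/K[0,0],-(v-K[1,2])/K[1,1],-1.])
    R=E[:3,:3]; return -R.T@E[:3,3], R.T@p
def onz(K,E,u,v,z):
    o,d=ray(K,E,u,v); return o+d*(z-o[2])/d[2]
def dep(K,E,u,v,d):
    o,r=ray(K,E,u,v); return o+r*d[int(v),int(u)]
E
python3 - <<'E'
from h import *
for n in("top","scene"):
    im,d,K,X=grab(n); cv2.imwrite(f"pics/{n}.png",im); np.savez(f"{n}.npz",im=im,d=d,K=K,X=X); print(n,K,X,camera_info(n).keys())
print(get_obs())
E
```

```text
top [[557.51173807   0.         320.42395875]
 [  0.         557.51173807 237.38395325]
 [  0.           0.           1.        ]] [[ 4.42706973e-02 -9.99018838e-01 -1.21125328e-03  6.29284266e-02]
 [ 9.77449659e-01  4.30642276e-02  2.06730829e-01 -5.88164099e-01]
 [-2.06475831e-01 -1.03360571e-02  9.78397106e-01 -1.50697357e+00]
 [ 0.00000000e+00  0.00000000e+00  0.00000000e+00  1.00000000e+00]] dict_keys(['camera_matrix', 'extrinsics'])
scene [[502.25470807   0.         325.80240151]
 [  0.         502.25470807 242.78159556]
 [  0.           0.           1.        ]] [[-0.58101291  0.81388121  0.00462423  0.26065364]
 [-0.68393709 -0.49131263  0.53929765  0.39131275]
 [ 0.44119616  0.31017621  0.84210252 -1.66425623]
 [ 0.          0.          0.          1.        ]] dict_keys(['camera_matrix', 'extrinsics'])
{'time_s': 0.1, 'joint_positions': array([ 1.07577567e+00,  2.17718611e-01,  1.61480763e+00,  2.21368209e-05,
        1.31131728e+00, -1.12158473e-01]), 'qd': array([-0.00087161, -0.00226748, -0.0016205 ,  0.00057126, -0.00010348,
       -0.00045558]), 'joint_efforts': array([ 1.93267097e-04, -3.98072791e+01, -3.04969275e+01, -7.34695641e-05,
        4.20542347e-03, -1.69250107e-06]), 'ee_pos': array([0.23309437, 0.57913837, 0.24875634]), 'ee_rot': array([-3.13935832e+00, -2.73173300e-04,  2.75872447e+00]), 'ft_force': array([ 0.33976305, -0.06562418,  0.23068321]), 'moment': array([-0.02286704, -0.00115917, -0.04663911]), 'gripper_force': 0.0, 'finger_gap': 0.08545135175604537}
```

View pics/top.png

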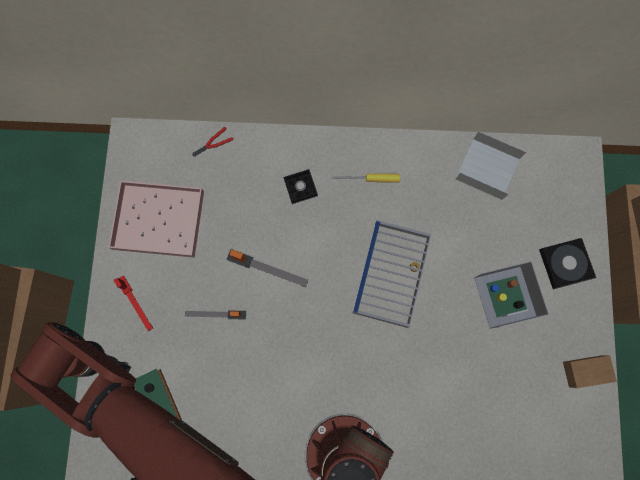

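View pics/scene.png

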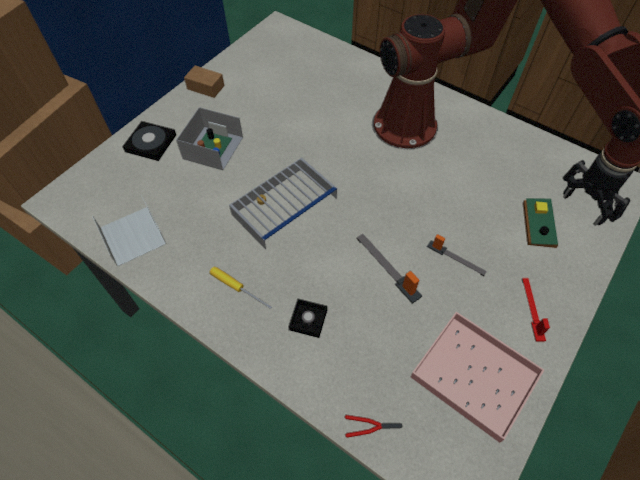

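Top view: the candidates for the probe are the big orange one (240,258) with its blade to (306,284), the small orange one (237,314) and the red one (122,285). I choose the larger orange one. The shelf's blue front runs from (378,223) to (357,313), the opening faces left (+y), and the ring is at (414,266).

```bash
cat > m.py <<'E'
from h import *
def comps(im,lo,hi,amin=15):
    m=cv2.inRange(cv2.cvtColor(im,cv2.COLOR_BGR2HSV),lo,hi)
    n,l,s,c=cv2.connectedComponentsWithStats(m)
    return [(s[i],c[i],l==i) for i in range(1,n) if s[i][4]>=amin]
if __name__=="__main__":
  for n in("top","scene"):
    f=np.load(n+".npz"); im,d,K,X=f["im"],f["d"],f["K"],f["X"]
    print(n)
    for nm,lo,hi in(("orange",(5,150,90),(14,255,255)),("brass",(12,70,60),(28,255,255)),("blue",(105,120,50),(125,255,255))):
        for s,c,m in comps(im,lo,hi):
            vs,us=np.nonzero(m)
            P=np.array([dep(K,X,u,v,d) for u,v in zip(us,vs)])
            r=cv2.minAreaRect(np.c_[us,vs].astype(np.float32))
            print(nm,s,c.round(1),"box",np.round(cv2.boxPoints(r),1).tolist() if s[4]<2000 else '',"med",np.median(P,0).round(4),"zmax",np.percentile(P[:,2],95).round(4))
  f=np.load("top.npz"); im=f["im"]
  a=cv2.resize(im[205:335,180:320],None,fx=5,fy=4.6*1,interpolation=cv2.INTER_CUBIC)
  cv2.imwrite("pics/crop1.png",a)
E
python3 m.py
```

```text
top
orange [230 250  13   9  76] [235.8 254. ] box [[229.0, 255.0], [230.89999389648438, 249.3000030517578], [242.60000610351562, 253.1999969482422], [240.6999969482422, 258.8999938964844]] med [0.524  0.3204 0.078 ] zmax 0.0835
orange [230 311   9   5  41] [233.9 313.2] box [[230.0, 311.0], [238.0, 311.0], [238.0, 315.0], [230.0, 315.0]] med [0.3633 0.3169 0.0544] zmax 0.0619
brass [ 64 123  17   3  22] [ 71.4 123.7] box [[63.900001525878906, 124.0], [64.0999984741211, 122.0999984741211], [80.0, 123.5], [79.9000015258789, 125.4000015258789]] med [ 1.1918  1.1986 -0.6597] zmax -0.6479
brass [ 86 124  14   7  37] [ 93.6 125.9] box [[85.69999694824219, 127.5], [86.9000015258789, 121.5999984741211], [99.4000015258789, 124.0999984741211], [98.19999694824219, 130.0]] med [ 1.1914  1.1027 -0.6694] zmax -0.6519
brass [615 145   8   4  16] [618.4 146. ] box [[615.0, 145.0], [622.0, 145.0], [622.0, 148.0], [615.0, 148.0]] med [ 1.1949 -1.1597 -0.663 ] zmax -0.642
brass [625 145  11   3  15] [629.8 146.2] box [[624.7999877929688, 146.6999969482422], [625.0, 144.89999389648438], [635.0999755859
[... 14793 characters left out ...]
941] zmax -0.3741
blue [156  86   7   9  18] [159.3  90.6] box [[155.0, 88.4000015258789], [158.0, 86.0], [163.5, 92.80000305175781], [160.39999389648438, 95.30000305175781]] med [-0.0189 -1.3774 -0.5623] zmax -0.5314
blue [105 116  14  18  77] [112.4 124. ] box [[104.5999984741211, 119.19999694824219], [114.5999984741211, 114.19999694824219], [121.80000305175781, 128.60000610351562], [111.80000305175781, 133.60000610351562]] med [ 0.2928 -1.3778 -0.5455] zmax -0.5088
blue [263 187  73  52 280] [299.1 212.7] box [[261.8999938964844, 236.39999389648438], [333.6000061035156, 186.0], [335.79998779296875, 189.10000610351562], [264.0, 239.39999389648438]] med [ 0.5201 -0.0427  0.0487] zmax 0.0527
```

Run:
```python
from h import *
f=np.load("top.npz"); im=f["im"]
a=cv2.resize(im[210:340,180:310],None,fx=4,fy=4,interpolation=cv2.INTER_CUBIC)[:,:]
b=cv2.resize(im[215:335,345:435],None,fx=4,fy=4,interpolation=cv2.INTER_CUBIC)[:520,:275+85]
b=cv2.copyMakeBorder(b,0,520-b.shape[0],0,0,cv2.BORDER_CONSTANT)
c=np.hstack([a,b])[:,:880]; c=cv2.resize(c,(800,int(520*800/c.shape[1]))); cv2.imwrite("pics/crop.png",c); print(c.shape)
```

```text
(472, 800, 3)
```

View pics/crop.png

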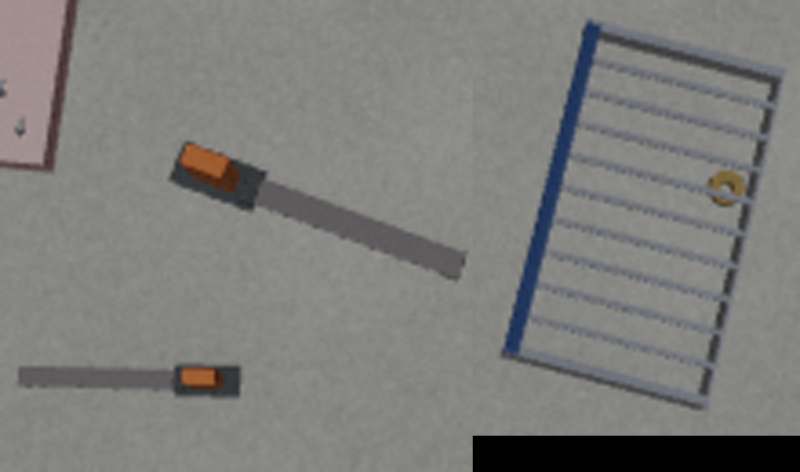

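The crop confirms the choice: the large orange grip on a dark foot with a long blade at top, the smaller copy below it. The ring lies by the back wall of the shelf, which opens to the left. Next come the poses.

```bash
cat > p.py <<'E'
from m import *
f={n:dict(np.load(n+".npz")) for n in("top","scene")}
def blue(n,c,z=.048):
    F=f[n]; 
    for s,cc,m in comps(F["im"],(105,120,50),(125,255,255),200):
        if np.hypot(*(cc-c))<15:
            vs,us=np.nonzero(m); return np.array([onz(F["K"],F["X"],u,v,z) for u,v in zip(us,vs)])[:,:2]
for n,c in(("top",(366,266)),("scene",(299,212))):
    P=blue(n,c); r=cv2.minAreaRect(P.astype(np.float32)); mu=P.mean(0); w,V=np.linalg.eigh(np.cov((P-mu).T)); y=V[:,1]
    if y[0]<0:y=-y
    t=(P-mu)@y; print(n,"blue centre",mu.round(4),"rectc",np.round(r[0],4),"ydir deg",np.degrees(np.arctan2(y[1],y[0])).round(2),"len",np.ptp(t).round(4),"wid",np.ptp((P-mu)@V[:,0]).round(4))
    F=f[n]
    us=[];vs=[]
    for s,cc,m in comps(F["im"],(10,60,50),(30,255,255),8):
        if np.hypot(*(cc-((414,265) if n=="top" else (261,199))))<8: a,b=np.nonzero(m); vs+=list(a);us+=list(b)
    (cu,cv_),rr=cv2.minEnclosingCircle(np.c_[us,vs].astype(np.float32))
    Q=np.array([onz(F["K"],F["X"],u,v,.016)[:2] for u,v in zip(us,vs)])
    print(" ring circ px",cu,cv_,rr,onz(F["K"],F["X"],cu,cv_,.012).round(4),"minmax",Q.min(0).round(4),Q.max(0).round(4))
    # orange top face + blade by height
    d=F["d"]; H,W=d.shape; u,v=np.meshgrid(np.arange(W),np.arange(H))
    K,X=F["K"],F["X"]; R=X[:3,:3]; o=-R.T@X[:3,3]
    rays=np.stack([(u-K[0,2])/K[0,0],-(v-K[1,2])/K[1,1],-np.ones_like(u)],-1)@R
    P3=o+rays*d[...,None]
    reg=(P3[...,0]>.40)&(P3[...,0]<.62)&(P3[...,1]>.1)&(P3[...,1]<.4)
    fl=P3[reg&(np.abs(P3[...,2])<.02)]; print(" floor med",np.median(fl[:,2]).round(4),"sd",fl[:,2].std().round(4))
    g=cv2.cvtColor(F["im"],cv2.COLOR_BGR2GRAY); S=cv2.cvtColor(F["im"],cv2.COLOR_BGR2HSV)[...,1]
    fm=np.median(g[reg]); m=reg&(g<fm*.82)
    k,l,s,c=cv2.connectedComponentsWithStats(m.astype(np.uint8)); i=1+np.argmax(s[1:,4]); m=l==i
    B=P3[m]; print(" floorgray",fm,"dark px",m.sum())
    Z=np.array([onz(K,X,a,b,.017)[:2] for b,a in np.argwhere(m)])
    r=cv2.minAreaRect(Z.astype(np.float32)); print(" dark rect",np.round(cv2.boxPoints(r),4).tolist())
    mu=np.array([.524,.322]); far=Z[np.hypot(*(Z-mu).T)>.07]; c0=far.mean(0); w,V=np.linalg.eigh(np.cov((far-c0).T)); e=V[:,1]*(1 if V[1,1]<0 else -1)
    print(" blade mid",c0.round(4),"dir deg",np.degrees(np.arctan2(e[1],e[0])).round(2),"tip",((far-c0)@e).max().round(4),"half wid",((far-c0)@V[:,0]).std()*1.732)
    Bf=B[np.hypot(*(B[:,:2]-mu).T)>.07]; tt=(Bf[:,:2]-mu)@e
    for a in np.arange(.06,.24,.03):
        q=Bf[(tt>a)&(tt<a+.03)]; print("  z at",a.round(2),len(q),np.median(q[:,2]).round(4) if len(q) else '')
    Ot=[P for s,cc,mm in comps(F["im"],(4,120,60),(16,255,255),40) for P in [P3[mm]] if abs(np.median(P[:,0])-.526)<.03][0]
    T=Ot[Ot[:,2]>.07]; print(" grip top",np.median(T,0).round(4),((T[:,:2].min(0)+T[:,:2].max(0))/2).round(4))
E
python3 p.py
```

```text
top blue centre [ 0.512 -0.044] rectc [ 0.5132 -0.0441] ydir deg -12.49 len 0.2639 wid 0.0103
 ring circ px 414.3571472167969 266.3571472167969 4.953968524932861 [ 0.5222 -0.1839  0.012 ] minmax [ 0.508  -0.1966] [ 0.5344 -0.1707]
 floor med 0.0008 sd 0.0047
 floorgray 136.0 dark px 768
 dark rect [[0.43779999017715454, 0.12870000302791595], [0.4715999960899353, 0.1168999969959259], [0.5522000193595886, 0.3476000130176544], [0.5184000134468079, 0.3594000041484833]]
 blade mid [0.4808 0.188 ] dir deg -108.15 tip 0.0699 half wid 0.011270887000870727
  z at 0.06 53 0.0099
  z at 0.09 80 0.011
  z at 0.12 79 0.0121
  z at 0.15 85 0.013
  z at 0.18 82 0.0137
  z at 0.21 0 
 grip top [0.524  0.3197 0.0779] [0.3979 0.2058]
scene blue centre [ 0.5162 -0.0427] rectc [ 0.514  -0.0429] ydir deg -12.54 len 0.2628 wid 0.0123
 ring circ px 261.0 199.0 5.099119663238525 [ 0.5233 -0.1813  0.012 ] minmax [ 0.5088 -0.1933] [ 0.5413 -0.1649]
 floor med 0.0007 sd 0.004
 floorgray 146.0 dark px 991
 dark rect [[0.4205000102519989, 0.1412999927997589], [0.47920000553131104, 0.11990000307559967], [0.5637999773025513, 0.35190001130104065], [0.5051000118255615, 0.3732999861240387]]
 blade mid [0.486  0.1898] dir deg -108.49 tip 0.0678 half wid 0.012460301979761125
  z at 0.06 59 0.0101
  z at 0.09 84 0.0113
  z at 0.12 83 0.0124
  z at 0.15 83 0.0128
  z at 0.18 79 0.013
  z at 0.21 0 
 grip top [0.5287 0.3242 0.0776] [0.8334 0.4011]
```

```bash
python3 -m jog '[[-1,3.26,-2.87,0,0,0,-9.6],[-1,3.26,-2.87,0,0,0,-9.6],[-1,3.26,-2.87,0,0,0,-9.6],[-1,3.26,-2.87,0,0,0,-9.6],[-1,3.26,-2.87,0,0,0,-9.6],[-1,3.26,-2.87,0,0,0,-9.6],[-1,3.26,-2.87,0,0,0,-9.6],[-1,3.26,-2.87,0,0,0,-9.6],[-1,3.26,-2.87,-2,0,0,-9.6],[-1,0,0,-4,0,0,0],[-1,0,0,-2,0,0,0],[-1,0,0,0,0,0,0]]' 100
python3 - <<'E'
from h import *
im,d,K,X=grab("wrist"); print(get_obs()["ee_pos"],get_obs()["ee_rot"]); cv2.imwrite("pics/w1.png",im); np.savez("w1.npz",im=im,d=d,K=K,X=X)
E
```

```text
time_s: 1.6
ee_pos: [0.5248, 0.321, 0.1673]
ee_rot: [-3.137, 0.004, 1.251]
ft_force: [0.4, 0.1, 0.2]
finger_gap: 0.0852
gripper_force: 0.0
[0.52600668 0.32169572 0.16931159] [-3.14020293e+00  1.25604661e-03  1.25168438e+00]
```

View pics/w1.png

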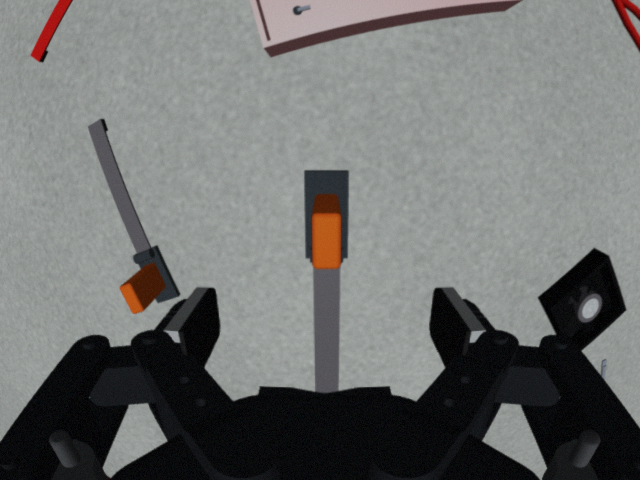

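The wrist view shows the orange grip top at (327,241), midway between the fingers (217 and 432), with the blade running straight down the image. I'll check the grip centre along the probe's length with the fisheye model.

```bash
cat >> h.py <<'E'
def fish(K,E,u,v,z):
    x,y=(u-K[0,2]),(v-K[1,2]); r=np.hypot(x,y); t=r/K[0,0]
    p=np.array([np.sin(t)*x/r,-np.sin(t)*y/r,-np.cos(t)]); R=E[:3,:3]; o=-R.T@E[:3,3]; d=R.T@p
    return o+d*(z-o[2])/d[2]
E
python3 - <<'E'
from h import *
f=np.load("w1.npz");K,X=f["K"],f["X"]
for n,u,v,z in(("topfar",327,212,.078),("topnear",327,268,.078),("L",313,240,.078),("R",341,240,.078),("foot back",327,170,.008),("footL",305,190,.008),("footR",348,190,.008)): print(n,fish(K,X,u,v,z).round(4))
a=fish(K,X,327,212,.078);b=fish(K,X,327,268,.078);print("grip c",(a+b)/2,np.linalg.norm(a-b),np.degrees(np.arctan2(*(b-a)[1::-1])))
E
```

```text
topfar [0.5324 0.3394 0.078 ]
topnear [0.5214 0.3059 0.078 ]
L [0.519  0.3257 0.078 ]
R [0.535  0.3204 0.078 ]
foot back [0.538  0.3559 0.008 ]
footL [0.517  0.3464 0.008 ]
footR [0.5486 0.3361 0.008 ]
grip c [0.52691088 0.3226911  0.078     ] 0.03526043433270715 -108.13662486624322
```

```bash
python3 -m jog '[[-1,0.1,0.1,-4,0,0,0],[-1,0,0,-4,0,0,0],[-1,0,0,-2.4,0,0,0],[-1,0,0,-1,0,0,0],[-1,0,0,0,0,0,0],[1,0,0,0,0,0,0],[1,0,0,0,0,0,0],[1,0,0,0,0,0,0],[1,0,0,0,0,0,0],[1,0,0,0,0,0,0],[1,0,0,0,0,0,0]]' 110
```

```text
time_s: 3.02
ee_pos: [0.5284, 0.3228, 0.0567]
ee_rot: [3.141, -0.001, 1.251]
ft_force: [0.0, 0.0, 3.1]
finger_gap: 0.0168
gripper_force: 107.6
```

```bash
python3 -m jog '[[1,0,0,1,0,0,0],[1,0,0,2,0,0,0],[1,0,0,1,0,0,0],[1,1.5,-2.7,0,0,0,1.2],[1,1.5,-2.7,0,0,0,1.2],[1,1.5,-2.7,0,0,0,1.2],[1,1.5,-2.7,0,0,0,1.2],[1,1.7,-2.7,0,0,0,1.0],[1,0,0,-1,0,0,0],[1,0,0,-1,0,0,0],[1,0,0,0,0,0,0],[1,0,0,0,0,0,0]]'
cat > look.py <<'E'
import sys
from m import *
tag=sys.argv[1]
for n in("top","scene"):
    im,d,K,X=grab(n); np.savez(f"{tag}_{n}.npz",im=im,d=d,K=K,X=X); cv2.imwrite(f"pics/{tag}_{n}.png",im)
o=get_obs(); print(o["ee_pos"].round(4),np.degrees(o["ee_rot"]).round(2),o["ft_force"].round(2),o["moment"].round(3))
E
python3 look.py a
python3 - <<'E'
from h import *
a=cv2.imread("pics/a_top.png")[160:340,260:440]; b=cv2.imread("pics/a_scene.png")[140:320,220:460]
c=np.hstack([cv2.resize(a,(342,342),interpolation=2),cv2.resize(b,(456,342),interpolation=2)]); cv2.imwrite("pics/a2.png",c)
E
```

```text
time_s: 4.53
ee_pos: [0.6042, 0.1883, 0.0757]
ee_rot: [-3.141, 0.0, 1.353]
ft_force: [-0.4, 0.5, -2.3]
finger_gap: 0.0167
gripper_force: 107.4
[0.6048 0.1882 0.0763] [ 1.7997e+02 -2.0000e-02  7.7520e+01] [ 0.07  0.24 -1.22] [ 0.05  -0.009 -0.055]
```

View pics/a2.png

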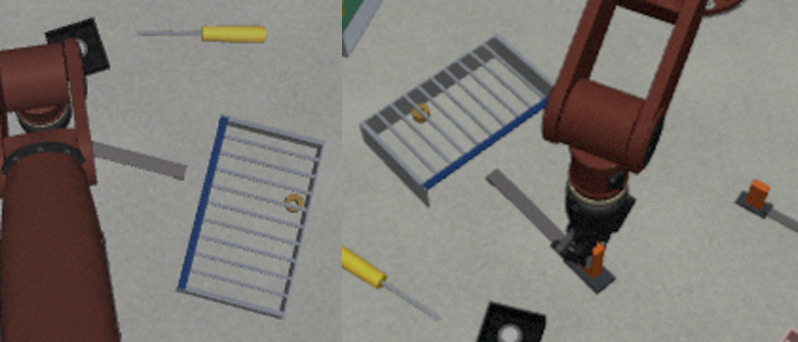

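The blade (grey) points at the ring with its tip about 40 mm in front of the blue edge (crop left (186,172), right (492,178)). Now I measure the tip in both views.

```bash
cat > tip.py <<'E'
import sys
from m import *
tag=sys.argv[1]; o=get_obs()["ee_pos"]
rays=[]
for n in("top","scene"):
    F=np.load(f"{tag}_{n}.npz"); im,d,K,X=F["im"],F["d"],F["K"],F["X"]
    g=cv2.GaussianBlur(cv2.cvtColor(im,cv2.COLOR_BGR2GRAY),(3,3),0)
    # window along the expected blade
    m=np.zeros(g.shape,np.uint8); u0=np.array([-.2164,-.9763]); p0=np.array([.605,.188]); w=np.array([-u0[1],u0[0]])
    def px(P):
        q=X@np.r_[P,1]; return K[0,0]*q[0]/-q[2]+K[0,2],K[1,1]*-q[1]/-q[2]+K[1,2]
    poly=np.array([px(np.r_[p0+u0*a+w*b,.03]) for a,b in((.13,-.025),(.24,-.025),(.24,.025),(.13,.025))]).astype(np.int32)
    cv2.fillPoly(m,[poly],1)
    S=cv2.cvtColor(im,cv2.COLOR_BGR2HSV); fl=np.percentile(g[m>0],85)
    mm=((g<fl*.86)&(m>0)&(S[...,1]<110)).astype(np.uint8)
    k,l,s,c=cv2.connectedComponentsWithStats(mm); i=1+np.argmax(s[1:,4]); pts=np.argwhere(l==i)[:,::-1]
    Z=np.array([onz(K,X,a,b,.03)[:2] for a,b in pts]); c0=Z.mean(0); ww,V=np.linalg.eigh(np.cov((Z-c0).T)); e=V[:,1]*(1 if V[1,1]<0 else -1)
    t=(Z-c0)@e; tipw=c0+e*(np.percentile(t,99.)); q=px(np.r_[tipw,.03]); rays.append(ray(K,X,*q))
    print(n,"px",len(pts),"dir",np.degrees(np.arctan2(e[1],e[0])).round(2),"tip@.03",tipw.round(4),"px",np.round(q,1),"width",(((Z-c0)@V[:,0]).std()*3.46).round(4))
    Bd=np.array([dep(K,X,a,b,d) for a,b in pts]); 
    for lo in(-.03,-.01,.01,.02): s_=(t>lo)&(t<lo+.02); print("   z",lo,s_.sum(),np.median(Bd[s_,2]).round(4))
(o1,d1),(o2,d2)=rays; A=np.c_[d1,-d2]; s=np.linalg.lstsq(A,o2-o1,rcond=None)[0]; a,b=o1+d1*s[0],o2+d2*s[1]; print("tri",a.round(4),b.round(4))
E
python3 tip.py a
```

```text
top px 246 dir -103.01 tip@.03 [ 0.5577 -0.0163] px [356.8 250.5] width 0.0246
   z -0.03 58 0.0322
   z -0.01 58 0.0317
   z 0.01 60 0.0315
   z 0.02 61 0.0312
scene px 233 dir -100.73 tip@.03 [ 0.5595 -0.0174] px [297.6 230.8] width 0.0261
   z -0.03 57 0.0312
   z -0.01 60 0.0311
   z 0.01 59 0.0321
   z 0.02 58 0.0323
tri [ 0.558  -0.0163  0.0285] [ 0.5589 -0.018   0.0287]
```

```bash
python3 -m jog '[[1,-0.4,-1.9,0,0,0,0],[1,-0.4,-1.9,0,0,0,0],[1,-0.4,-1.9,0,0,0,0],[1,-0.4,-1.9,0,0,0,0],[1,-0.4,-1.9,0,0,0,0],[1,-0.4,-1.9,0,0,0,0],[1,-0.4,-1.9,0,0,0,0],[1,-0.4,-1.9,0,0,0,0],[1,-0.4,-1.6,0,0,0,0],[1,-0.15,-0.5,0,0,0,0],[1,0,0,0,0,0,0],[1,0,0,0,0,0,0],[1,0,0,0,0,0,0]]'
python3 look.py b
python3 - <<'E'
from h import *
a=cv2.imread("pics/b_top.png")[205:335,330:460]; b=cv2.imread("pics/b_scene.png")[150:260,220:350]
c=np.hstack([cv2.resize(a,(400,400),interpolation=2),cv2.resize(b,(400,400*110//130),interpolation=2) if 0 else cv2.resize(b,(400,400),interpolation=2)]); cv2.imwrite("pics/b2.png",c)
E
```

```text
time_s: 6.25
ee_pos: [0.5675, 0.015, 0.076]
ee_rot: [3.142, -0.0, 1.353]
ft_force: [0.3, -0.5, -2.1]
finger_gap: 0.0169
gripper_force: 107.4
[0.5674 0.015  0.076 ] [ 1.800e+02 -1.000e-02  7.751e+01] [-0.76 -0.37 -2.29] [ 0.011 -0.064  0.004]
```

View pics/b2.png

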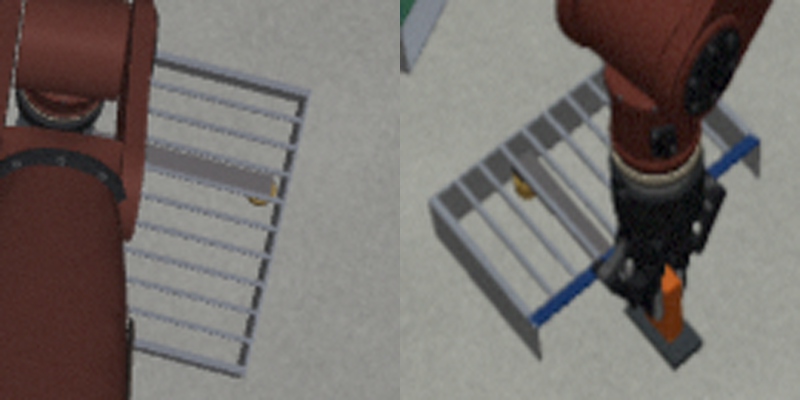

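The ring peeks out equally on opposite sides of the blade tip in the two views (top crop (262,195), scene crop (523,182)). That is parallax from opposite directions, so the pad is over the ring. I lower it by feel.

```bash
cat > ft.py <<'E'
from h import *
r=[];p=[]
for i in range(6): camera("wrist"); o=get_obs(); r.append(np.r_[o["ft_force"],o["moment"]]); p.append(o["ee_pos"])
print("F",np.mean(r,0).round(3),"sd",np.std(r,0)[2].round(2),"pos",np.mean(p,0).round(4),"rot",np.degrees(o["ee_rot"]).round(2),"t",round(o["time_s"],2))
E
python3 ft.py; python3 -m jog '[[1,0,0,-0.2,0,0,0],[1,0,0,-0.2,0,0,0],[1,0,0,0,0,0,0],[1,0,0,0,0,0,0]]' | sed -n 4p; python3 ft.py
```

```text
F [-0.153  0.035 -1.612  0.008 -0.004  0.006] sd 0.57 pos [0.5674 0.0147 0.076 ] rot [-180.      0.     77.48] t 6.65
ft_force: [0.3, -0.2, -1.6]
F [ 0.118  0.029 -1.737  0.036  0.007 -0.011] sd 0.44 pos [0.5674 0.0145 0.0721] rot [179.99  -0.    77.47] t 7.45
```

```bash
python3 -m jog '[[1,0,0,-0.1,0,0,0],[1,0,0,0,0,0,0],[1,0,0,0,0,0,0]]' | sed -n 4p; python3 ft.py
```

```text
ft_force: [-0.4, 0.3, -2.2]
F [ 0.216  0.015 -2.038  0.031  0.021 -0.005] sd 0.5 pos [0.5673 0.0145 0.071 ] rot [180.    -0.    77.47] t 8.12
```

```bash
python3 -m jog '[[1,0,0,-0.1,0,0,0],[1,0,0,0,0,0,0],[1,0,0,0,0,0,0]]' | sed -n 4p; python3 ft.py
```

```text
ft_force: [0.4, 0.5, -1.3]
F [ 0.051 -0.267 -1.831  0.029  0.     0.   ] sd 0.49 pos [0.5673 0.0145 0.07  ] rot [-180.      0.     77.47] t 8.8
```

```bash
python3 -m jog '[[1,0,0,-0.07,0,0,0],[1,0,0,0,0,0,0],[1,0,0,0,0,0,0]]' | sed -n 4p; python3 ft.py
```

```text
ft_force: [-0.3, -0.4, -1.8]
F [-0.074  0.368 -1.9    0.034 -0.03  -0.026] sd 0.28 pos [0.5673 0.0145 0.0693] rot [-180.     -0.     77.46] t 9.47
```

```bash
python3 -m jog '[[1,0,0,-0.07,0,0,0],[1,0,0,0,0,0,0],[1,0,0,0,0,0,0]]' | sed -n 4p; python3 ft.py
```

```text
ft_force: [-0.3, -0.2, -2.0]
F [ 0.045  0.369 -1.765  0.036  0.011  0.021] sd 0.26 pos [0.5673 0.0145 0.0686] rot [-180.     -0.     77.47] t 10.15
```

```bash
python3 -m jog '[[1,0,0,-0.05,0,0,0],[1,0,0,0,0,0,0],[1,0,0,0,0,0,0]]' | sed -n 4p; python3 ft.py
```

```text
ft_force: [0.6, 0.3, -1.3]
F [ 0.246  0.134 -0.625 -0.042  0.014 -0.004] sd 0.5 pos [0.5674 0.0145 0.0682] rot [179.99  -0.    77.47] t 10.82
```

Contact at about 1.1 N. I go slightly deeper.

```bash
python3 -m jog '[[1,0,0,-0.06,0,0,0],[1,0,0,0,0,0,0],[1,0,0,0,0,0,0],[1,0,0,0,0,0,0]]' | sed -n 4p; python3 ft.py
```

```text
ft_force: [0.2, 1.5, 0.8]
F [ 0.248  0.638  0.406 -0.252  0.028 -0.012] sd 0.68 pos [0.5675 0.0145 0.0676] rot [179.98   0.    77.48] t 11.62
```

```bash
python3 -m jog '[[1,0,0,-0.03,0,0,0],[1,0.02,0.1,0,0,0,0],[1,0.05,0.2,0,0,0,0],[1,0.09,0.4,0,0,0,0],[1,0.09,0.4,0,0,0,0],[1,0.09,0.4,0,0,0,0],[1,0.09,0.4,0,0,0,0],[1,0.05,0.2,0,0,0,0],[1,0,0,0,0,0,0]]' | sed -n 4p; python3 ft.py; python3 look.py c
python3 - <<'E'
from m import *
for n,c0 in(("top",(410,265)),("scene",(265,201))):
    F=np.load(f"c_{n}.npz")
    for s,c,m in comps(F["im"],(10,60,50),(30,255,255),6):
        if np.hypot(*(c-c0))<25: print(n,s,c.round(1),onz(F["K"],F["X"],*c,.012).round(4))
E
```

```text
ft_force: [0.9, 0.3, 1.7]
F [-0.131  0.945  1.418 -0.357  0.114 -0.02 ] sd 0.48 pos [0.5723 0.0358 0.0674] rot [ 1.7998e+02 -3.0000e-02  7.7450e+01] t 13.05
[0.5722 0.0356 0.0673] [ 1.7999e+02 -2.0000e-02  7.7460e+01] [0.06 0.79 2.12] [-0.408  0.097 -0.016]
top [410 262   2   5   6] [410.8 264.2] [ 0.5281 -0.1737  0.012 ]
top [403 267   6   3   9] [405.6 268.1] [ 0.516  -0.1587  0.012 ]
scene [262 203   5   6  15] [263.7 206.2] [ 0.5391 -0.158   0.012 ]
```

The ring is following and the press is about 3.3 N. I continue.

```bash
python3 -m jog '[[1,0.05,0.2,0,0,0,0],[1,0.09,0.4,0,0,0,0],[1,0.11,0.5,0,0,0,0],[1,0.11,0.5,0,0,0,0],[1,0.11,0.5,0,0,0,0],[1,0.11,0.5,0,0,0,0],[1,0.11,0.5,0,0,0,0],[1,0.11,0.5,0,0,0,0],[1,0.11,0.5,0,0,0,0],[1,0.11,0.5,0,0,0,0],[1,0.11,0.5,0,0,0,0],[1,0.11,0.5,0,0,0,0],[1,0.09,0.4,0,0,0,0],[1,0.05,0.2,0,0,0,0],[1,0,0,0,0,0,0]]' | sed -n 4p; python3 ft.py; python3 look.py d
python3 - <<'E'
from m import *
for n,c0 in(("top",(380,260)),("scene",(285,221))):
    F=np.load(f"d_{n}.npz")
    for s,c,m in comps(F["im"],(10,60,50),(30,255,255),6):
        if np.hypot(*(c-c0))<35: print(n,s,c.round(1),onz(F["K"],F["X"],*c,.012).round(4))
E
```

```text
ft_force: [1.1, 0.0, 1.1]
F [ 0.196  0.849  1.641 -0.405  0.153 -0.042] sd 0.42 pos [0.5861 0.0978 0.0674] rot [ 1.7999e+02 -4.0000e-02  7.7450e+01] t 15.32
[0.5861 0.0977 0.0673] [ 1.7999e+02 -3.0000e-02  7.7460e+01] [-0.31  0.87  1.15] [-0.403  0.138 -0.045]
top [389 257   2   4   8] [389.5 258.5] [ 0.5419 -0.1122  0.012 ]
top [382 262   6   2   8] [384.5 262.5] [ 0.5296 -0.098   0.012 ]
scene [275 217   7   5  18] [277.5 219.4] [ 0.5527 -0.0959  0.012 ]
```

```bash
python3 -m jog '[[1,0.05,0.2,0,0,0,0],[1,0.09,0.4,0,0,0,0],[1,0.11,0.5,0,0,0,0],[1,0.11,0.5,0,0,0,0],[1,0.11,0.5,0,0,0,0],[1,0.11,0.5,0,0,0,0],[1,0.11,0.5,0,0,0,0],[1,0.11,0.5,0,0,0,0],[1,0.11,0.5,0,0,0,0],[1,0.11,0.5,0,0,0,0],[1,0.11,0.5,0,0,0,0],[1,0.11,0.5,0,0,0,0],[1,0.09,0.4,0,0,0,0],[1,0.05,0.2,0,0,0,0],[1,0,0,0,0,0,0]]' | sed -n 4p; python3 ft.py
python3 -m jog '[[1,0.05,0.2,0,0,0,0],[1,0.09,0.4,0,0,0,0],[1,0.11,0.5,0,0,0,0],[1,0.11,0.5,0,0,0,0],[1,0.11,0.5,0,0,0,0],[1,0.11,0.5,0,0,0,0],[1,0.11,0.5,0,0,0,0],[1,0.09,0.4,0,0,0,0],[1,0.05,0.2,0,0,0,0],[1,0,0,0,0,0,0],[1,0,0,0,0,0,0]]' | sed -n 4p; python3 ft.py; python3 look.py e
python3 - <<'E'
from m import *
a=cv2.imread("pics/e_top.png")[205:335,300:430]; b=cv2.imread("pics/e_scene.png")[180:310,240:370]
cv2.imwrite("pics/e2.png",np.hstack([cv2.resize(x,(400,400),interpolation=2) for x in(a,b)]))
E
```

```text
ft_force: [-0.4, 0.1, 1.8]
F [-0.144  0.788  1.346 -0.423  0.136 -0.056] sd 0.34 pos [0.5999 0.1598 0.0674] rot [ 1.7998e+02 -4.0000e-02  7.7450e+01] t 17.6
ft_force: [0.0, 0.6, 1.6]
F [ 0.275  1.2    1.511 -0.353  0.132 -0.045] sd 0.67 pos [0.6082 0.1967 0.0674] rot [ 1.7999e+02 -3.0000e-02  7.7460e+01] t 19.27
[0.6081 0.1966 0.0673] [ 1.7999e+02 -2.0000e-02  7.7460e+01] [0.44 0.71 1.18] [-0.397  0.127 -0.013]
```

View pics/e2.png

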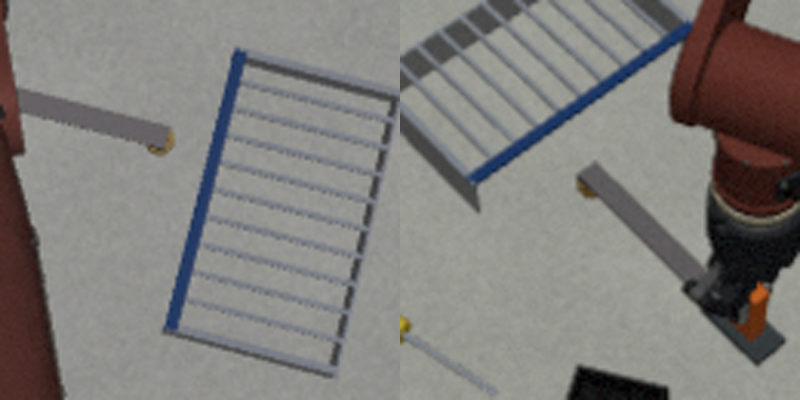

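The ring lies under the pad in front of the blue edge (top crop (160,142), about 45 mm out). I lift off and carry the probe away.

```bash
python3 -m jog '[[1,0,0,0.1,0,0,0],[1,0,0,0.3,0,0,0],[1,0,0,1,0,0,0],[1,0,0,2,0,0,0],[1,0,0,1,0,0,0],[1,-0.7,2,0,0,0,0],[1,-0.7,2,0,0,0,0],[1,-0.7,2,0,0,0,0],[1,-0.7,2,0,0,0,0],[1,-0.7,2,0,0,0,0],[1,-0.5,1,0,0,0,0],[1,0,0,-2,0,0,0],[1,0,0,-1.5,0,0,0],[1,0,0,-1,0,0,0],[1,0,0,-0.4,0,0,0],[1,0,0,-0.2,0,0,0],[1,0,0,0,0,0,0],[1,0,0,0,0,0,0]]'; python3 ft.py
python3 look.py g
python3 - <<'E'
from m import *
F=np.load("g_top.npz");print([(c.round(1),s[4],onz(F["K"],F["X"],*c,.014).round(4)) for s,c,m in comps(F["im"],(10,60,50),(30,255,255),15) if np.hypot(*(c-(352,251)))<25])
a=cv2.imread("pics/g_top.png")[190:310,230:430]; b=cv2.imread("pics/g_scene.png")[180:310,260:477]
cv2.imwrite("pics/g2.png",np.hstack([cv2.resize(x,(400,240),interpolation=2) for x in(a,b)]))
E
```

```text
time_s: 21.62
ee_pos: [0.5686, 0.3066, 0.0609]
ee_rot: [3.141, -0.001, 1.352]
ft_force: [-0.5, -0.7, -1.5]
finger_gap: 0.0168
gripper_force: 107.4
F [-0.146 -0.024 -1.716  0.037 -0.003  0.006] sd 0.31 pos [0.5683 0.3066 0.0607] rot [ 1.7998e+02 -1.0000e-02  7.7470e+01] t 21.93
[0.568  0.3065 0.0603] [179.99  -0.    77.47] [-0.58 -0.63 -1.01] [ 0.025 -0.007  0.031]
[(array([351.5, 249.7]), np.int32(68), array([ 0.5624, -0.0018,  0.014 ]))]
```

View pics/g2.png

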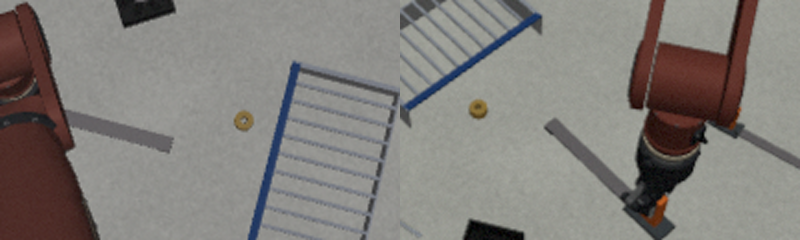

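The ring lies flat and free (top crop (244,120), about 46 mm out), and the probe is well away from it. I lower the last few mm and release.

```bash
python3 -m jog '[[1,0,0,-0.2,0,0,0],[1,0,0,-0.1,0,0,0],[1,0,0,-0.05,0,0,0],[1,0,0,0,0,0,0],[1,0,0,0,0,0,0]]'; python3 ft.py
```

```text
time_s: 22.65
ee_pos: [0.5681, 0.3065, 0.0567]
ee_rot: [3.142, -0.0, 1.352]
ft_force: [-0.7, 0.2, -0.7]
finger_gap: 0.0169
gripper_force: 107.8
F [ 0.069 -0.055 -1.179  0.017  0.03  -0.015] sd 0.41 pos [0.5681 0.3065 0.0567] rot [180.    -0.    77.47] t 22.95
```

Touching lightly. I release and rise.

```bash
python3 -m jog '[[1,0,0,-0.04,0,0,0],[1,0,0,0,0,0,0],[0.4,0,0,0,0,0,0],[-0.2,0,0,0,0,0,0],[-1,0,0,0,0,0,0],[-1,0,0,0,0,0,0],[-1,0,0,0,0,0,0],[-1,0,0,0,0,0,0],[-1,0,0,2,0,0,0],[-1,0,0,4,0,0,0],[-1,0,0,5,0,0,0],[-1,0,0,5,0,0,0],[-1,0,0,0,0,0,0],[-1,0,0,0,0,0,0]]'; python3 look.py k
python3 - <<'E'
from h import *
w=camera("wrist")[0]; b=cv2.imread("pics/k_scene.png")[180:330,240:490]
cv2.imwrite("pics/k2.png",np.hstack([cv2.resize(w,(400,300)),cv2.resize(b,(400,300),interpolation=2)]))
E
```

```text
time_s: 24.7
ee_pos: [0.5681, 0.3065, 0.2175]
ee_rot: [3.14, -0.001, 1.352]
ft_force: [0.3, 1.1, -0.3]
finger_gap: 0.0853
gripper_force: 0.0
[0.5669 0.306  0.2148] [-1.7985e+02  1.0000e-01  7.7470e+01] [ 0.51  1.15 -0.67] [ 0.003  0.002 -0.018]
```

View pics/k2.png

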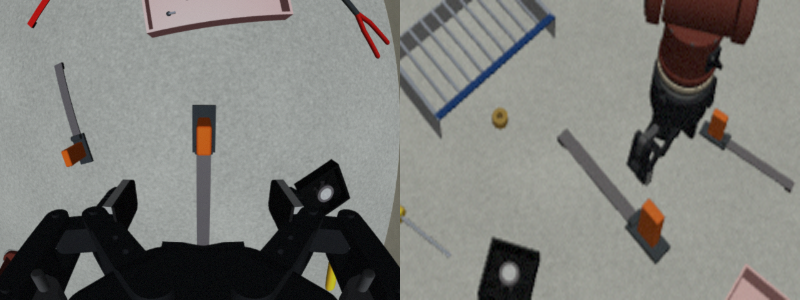

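The probe stands flat and released (right panel (650,228)), the ring lies apart at (500,118) in front of the shelf, and the fan is in place. I hand in.

```bash
python3 -c "
from cell import *
print(hand_in())"
```

```text
the job is handed in; nothing more can be done
None
```

I slid the ring out at about 3 N; it lies flat roughly 46 mm in front of the shelf, with the probe released flat on the bench well clear of both, and I handed the job in at about 25 s (the verdict wasn't shown).

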